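Load the jar warmer and set its selector

TASK

One jar already stands in the left cell of the warmer: stand the other jar upright in the empty cell beside it, setting it down gently. Then turn the selector knob on the sloped panel clockwise until its pointer clicks home at the three-dot mark, without ever going on to the four-dot mark, and let go of it. Leave the first jar in its cell and the other things on the bench where they stand.

Things in the scene. Friction and masses are not known exactly. Their poses are not given: they have to be found in the camera images.
- warmer: Grey bench-top jar warmer, fixed, 166 mm deep (x) by 340 wide (y) by 120 high. Origin under it on the bench; x to its back, y to its left, z up. Left part: aluminium well of two cells side by side along y, each 80 by 80 mm inside, floor 25 mm above the bench, outer walls 5 mm thick up to 70 mm, dividing wall up to 63 mm. Right part (y -170 to -30 mm): wedge-shaped pod with a sloped panel.
- cell_left (a point): Centre of the left cell's floor; jar_b stands there (25 mm above the bench, at x 0, y +124.5 mm of the warmer).
- cell_right (a point): Centre of the empty right cell's floor (25 mm above the bench, at x 0, y +39.5 mm of the warmer).
- panel_axis (a point): Where the knob's axis meets the sloped panel (x -20, y -100, z 85 mm of the warmer). z: out of the panel, leaning 30 degrees from vertical towards the warmer's front (-x); x: straight up the slope; y: the warmer's y. The panel is 140 mm square, 50 mm high at the front edge, 120 mm at the back. Marks: rows of 1 to 4 small white dots, 53 mm from the axis.
- mark3 (a point): Middle of the three-dot mark, on the panel, 53 mm from the axis, 25 degrees clockwise from straight up the slope.
- selector (a joint): Knob angle, rad, growing clockwise seen on the panel. Marks: one dot 0, two dots 0.873, three dots 1.745, four dots 2.618; stops 0.1 beyond the ends. At 0 the pointer lies 75 degrees left (anticlockwise) of straight up the slope. Starts at one or two. A spring detent pulls it to the nearest mark with up to 0.15 N m; crests half-way: let go between marks, it springs to one.
- selector_grip (a point): On the knob's axis at the height to grip, 37 mm out from the panel. z: out of the panel; x: towards the pointer; y: across the bar. Black bar grip 16 mm thick, reaching 34 mm to its blunt end and 30 mm to its wedge-shaped pointer end (white line on top), from 23 mm below to 11 mm above this point; below it a skirt of 64 mm diameter that turns with it, on a fixed disc of 80 mm.
- jar_a: The jar to load, standing upright on the bench: closed, amber glass with a metal lid, a plain cylinder of 54 mm diameter, 100 mm high, 0.18 to 0.33 kg. Origin at the centre of its underside, z up.
- jar_b: A jar like jar_a that already stands in the warmer's left cell, 85 mm from the centre of the empty cell, its lid 125 mm above the bench. It stays there.
- crock: Bystander: white ceramic crock full of hand tools, 116 mm diameter, 115 mm high, tools rising to 210 mm. Origin under its centre.
- bench_pin: Bystander: wooden block, 60 x 200 x 35 mm (its y the longest). Origin under its centre.
- brick: Bystander: fire brick, 115 x 160 x 50 mm. Origin under its centre.
- sizer: Bystander: tapered steel ring mandrel standing on a round foot of 90 mm diameter, 150 mm high. Origin under its centre.
Not all that is in view belongs to the job. Leave any blue look-alike of the jar_a alone.

How it is judged:
On the way, in this order (a step that is already met when the one before it is completed fails the run):
1. the jar stands in the empty cell beside the first, let go (horizontal distance between jar_a and cell_right below 0.02 m and z of jar_a in the frame of cell_right below 0.006 m and angle between each of jar_a, jar_b's own z axis and vertical below 0.1 rad and horizontal distance between jar_b and cell_left below 0.02 m and z of jar_b in the frame of cell_left below 0.006 m and contact force between the fingers and jar_a below 0.2 N and contact force between the fingers and jar_b below 0.2 N), for 0.2 s.
2. the selector's pointer is at the three-dot mark (value of joint selector between 1.625 and 1.865 rad), for 0.2 s.
At the end, for the whole second after the job is handed in: jar_a in the right cell and jar_b in the left each stand upright (within 6 degrees) on the cell's floor (axis within 20 mm of the cell's centre, underside within 6 mm of its floor), at rest, and the selector rests at the three-dot mark (1.745 rad, within 0.12) (all of step 2 and horizontal distance between jar_a and cell_right below 0.02 m and z of jar_a in the frame of cell_right below 0.006 m and angle between each of jar_a, jar_b's own z axis and vertical below 0.1 rad and horizontal distance between jar_b and cell_left below 0.02 m and z of jar_b in the frame of cell_left below 0.006 m and linear speed of each of jar_a, jar_b below 0.02 m/s and velocity of joint selector between -0.05 and 0.05 rad/s); the robot touches nothing.
It fails at once if the selector goes on to the four-dot mark (beyond 2.2 rad) (value of joint selector above 2.2 rad).
It fails at once if the jar is dropped or slammed into its cell (faster than 0.45 m/s in the last 30 mm above the floor) (horizontal distance between jar_a and cell_right below 0.03 m and z of jar_a in the frame of cell_right below 0.03 m and linear speed of jar_a above 0.45 m/s).
It fails at once if a jar is tipped by more than 35 degrees (angle between any of jar_a, jar_b's own z axis and vertical above 0.61 rad).
It fails at once if a bystander (the tool crock, the wooden block, the fire brick, the ring mandrel on its foot) is moved by more than 30 mm (distance of any of crock, bench_pin, brick, sizer from where it was at the start of the episode above 0.03 m).
It also fails if it takes over 59 s, if anything falls off the work surface, if the arm or the gripper's body presses on something with over 40 N, if the wrist force passes 120 N, or if a joint passes its speed limit or range.

ROBOT

A 7-joint arm with a two-finger parallel gripper is mounted at the origin on the work surface. World frame = base frame: x ahead of the robot, y to its left, z up, the work surface at z = 0. Lengths are in m, angles in rad, forces in N, time in s.
With the tool pointing down it reaches from about 0.425 to 0.925 m from the base axis. Payload 6.8 kg.
Tool frame: the origin (TCP) lies midway between the tips of the shut fingers; the grasp point (between the pads) lies 19 mm behind it; z points along the fingers, y is the line along which they close (so a half turn about z gives the same grasp; the last joint's range is limited). The gripper opens to 88 mm and grips with 3 to 60 N. Pads are 20 mm wide; open, the fingers measure 115 mm over their backs; the gripper's body (75 mm by 178 mm) begins 61 mm behind the grasp point.
Start: joints at [-1.232, 0.477, 0.022, 1.555, -0.011, 1.109, -0.083], TCP at [0.292, 0.609, 0.183] pointing down, gripper open.
Joint ranges: [-2.96, 2.96], [-0.34, 2.1], [-1.41, 1.46], [0.24, 2.44], [-1.37, 4.51], [0.17, 1.92], [-2.96, 2.96]. Speed limits (rad/s): [2.39, 2.39, 3.14, 3.14, 3.14, 3.14, 3.14].

INTERFACE

Orientations are given as [roll, pitch, yaw] about the fixed x, y, z axes, in that order (R = Rz(yaw) Ry(pitch) Rx(roll)).
In Python, from bench import arm, hand, kinematics, vision gives the robot as it stands. Calls block until the motion is done:
- arm.movep(position, orientation): joint-space move of the TCP to a pose.
- arm.servo_line(position, frame=None, vel=0.15): straight line of the TCP; frame=None keeps the orientation; vel is the mean speed in m/s.
- arm.move_j(angles): joint-space move.
- hand.move_gripper(opening): opening from 0.0 (shut) to 1.0 (fully open); the grip force is fixed at half the most; returns when the fingers have stopped.
- arm.sleep(seconds).
- kinematics.inverse_kinematics(position, orientation): joint angles nearest the present ones, or None.
- vision.capture(name): name is "scene" or "side" or "wrist"; returns a dict with "image" (400x640x3 uint8, red, green, blue), "vertical_fov" (degrees; the focal length in pixels is half the picture's height over the tangent of half this angle, whatever the lens; pixels are square), "cx", "cy" (the principal point, pixels), "R" (3x3) and "t" (3): a world point X has camera coordinates R X + t; the wrist camera has in their place "hand_eye" (4x4, takes a point from camera to tool coordinates, whose origin is the TCP and whose axes are the flange's). Camera axes: x right, y down, z forward; pixel columns grow to the right and rows downward; lengths in m; the calibration is good to about 2 mm. A picture is of the moment at which its call begins: read the wrist's pose just before it. There is no depth.
A pose or a line that the arm cannot do raises arm.IKError and nothing moves.
- arm.hand_in(): hands the job in; it is judged then, once.
Readings, each from a call of its own:
- arm.read_time(): time.
- arm.read_joints(): joint angles.
- arm.read_qvel(): joint speeds.
- arm.read_effort(): joint torques, N m.
- arm.read_ee_pos(): TCP position.
- arm.read_eef_rot(): TCP orientation.
- arm.read_ft_force(): force on the tool from outside, world axes, zero at the start.
- arm.read_moment(): the same for the moment, N m.
- arm.read_grip_width(): opening from 0.0 (shut) to 1.0 (fully open).
- arm.read_finger_force(): force on a finger pad.
Only numpy, scipy, OpenCV 4.12 (cv2) and the standard library are available. Lean on these libraries where they do the work, as an engineer would, in place of code of your own. Each camera call takes 0.05 s, during which the arm holds its last target. There are 200 camera calls.

## Working session

There is one attempt and no reset: what is moved stays moved. The work goes in short steps, each a Python script; the robot and the scene stay as the last script left them, time stands still between calls to the robot, and variables do not carry over. Pictures are saved under pics/ and viewed, at most 10 in all, crops included, and the job is handed in when it is done.

```bash
mkdir -p pics; ls; cat > h.py <<'E'
import numpy as np, cv2
from bench import arm, hand, kinematics, vision
from scipy.spatial.transform import Rotation as Ro
def cap(n):
    T=None
    if n=="wrist":
        p=np.array(arm.read_ee_pos());r=Ro.from_euler('xyz',arm.read_eef_rot()).as_matrix()
    c=vision.capture(n); f=200/np.tan(np.radians(c["vertical_fov"])/2)
    c["K"]=np.array([[f,0,c["cx"]],[0,f,c["cy"]],[0,0,1]])
    if n=="wrist":
        H=np.array(c["hand_eye"]);Rc=r@H[:3,:3];o=r@H[:3,3]+p
        c["R"]=Rc.T;c["t"]=-Rc.T@o
    c["R"]=np.array(c["R"]);c["t"]=np.array(c["t"])
    return c
def save(c,f): cv2.imwrite(f,np.ascontiguousarray(c["image"][:,:,::-1]))
def ray(c,uv):
    d=c["R"].T@np.linalg.inv(c["K"])@np.array([uv[0],uv[1],1.]);return -c["R"].T@c["t"],d/np.linalg.norm(d)
def plane(c,uv,z):
    o,d=ray(c,uv);return o+d*(z-o[2])/d[2]
def proj(c,X):
    q=c["K"]@(c["R"]@np.asarray(X)+c["t"]);return q[:2]/q[2]
def tri(obs):
    A=np.zeros((3,3));b=np.zeros(3)
    for c,uv in obs:
        o,d=ray(c,uv);P=np.eye(3)-np.outer(d,d);A+=P;b+=P@o
    X=np.linalg.solve(A,b);return X
E
python3 - <<'E'
from h import *
import pickle
for n in("scene","side","wrist"):
    c=cap(n);save(c,f"pics/{n}0.png");pickle.dump(c,open(n+"0.pkl","wb"));print(n,c["K"][0,0],c["cx"],c["cy"],-c["R"].T@c["t"],c["R"][2], c.get("hand_eye"))
print(arm.read_time(),arm.read_ee_pos(),arm.read_eef_rot())
E
```

```text
pics
scene 393.81602954356265 318.077972307216 195.07565978824226 [ 0.98912898 -0.48987623  0.79695783] [-0.46496708  0.45895006 -0.75708022] None
side 420.8011301808786 314.1554605119867 197.0356290869613 [ 0.41849406 -0.8287625   0.9404649 ] [ 0.11692879  0.67756471 -0.72610862] None
wrist 341.978542434414 322.79930448439154 192.87635450026397 [0.21639476 0.64399841 0.38425895] [ 0.27227552 -0.13133267 -0.95321444] [[-6.67552990e-04 -9.53252924e-01 -3.02172828e-01  8.31053344e-02]
 [ 9.99999317e-01 -9.26269915e-04  7.12893253e-04 -4.69795825e-04]
 [-9.59461177e-04 -3.02172146e-01  9.53252891e-01 -2.02069473e-01]
 [ 0.00000000e+00  0.00000000e+00  0.00000000e+00  1.00000000e+00]]
0.15 [0.29145672 0.60829235 0.18232999] [-3.14025168e+00  9.42217989e-05  2.69477672e+00]
```

View pics/scene0.png

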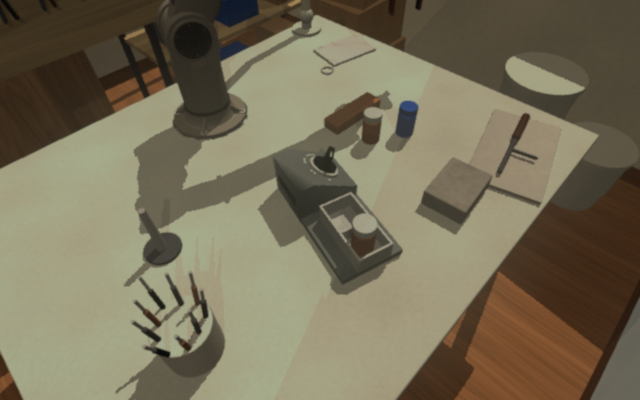

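View pics/side0.png

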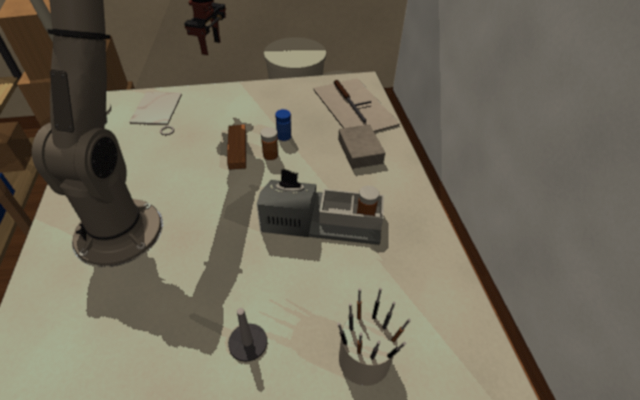

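Candidates for jar_a: the amber jar with a pale lid at scene (372,126) / side (270,145), the blue look-alike at scene (407,119) / side (284,125), and jar_b already in the well at scene (364,233) / side (368,203). I choose the amber one standing on the bench. The warmer's tall back faces the side camera (world −y) and its well points to +x. I'll check with an enlarged crop.

```bash
python3 - <<'E'
import cv2,numpy as np
s=cv2.imread("pics/scene0.png");d=cv2.imread("pics/side0.png")
a=cv2.resize(s[90:290,265:425],None,fx=2.5,fy=2.5,interpolation=cv2.INTER_CUBIC)
b=cv2.resize(d[100:250,220:380] if 0 else d[105:250,235:395],None,fx=2.5,fy=2.5,interpolation=cv2.INTER_CUBIC)
m=np.zeros((500,800,3),np.uint8);m[:a.shape[0],:400]=a;m[:b.shape[0],400:]=b
m=np.clip(m*1.6,0,255).astype(np.uint8);cv2.imwrite("pics/m.png",m)
E
```

```text
(no output)
```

View pics/m.png

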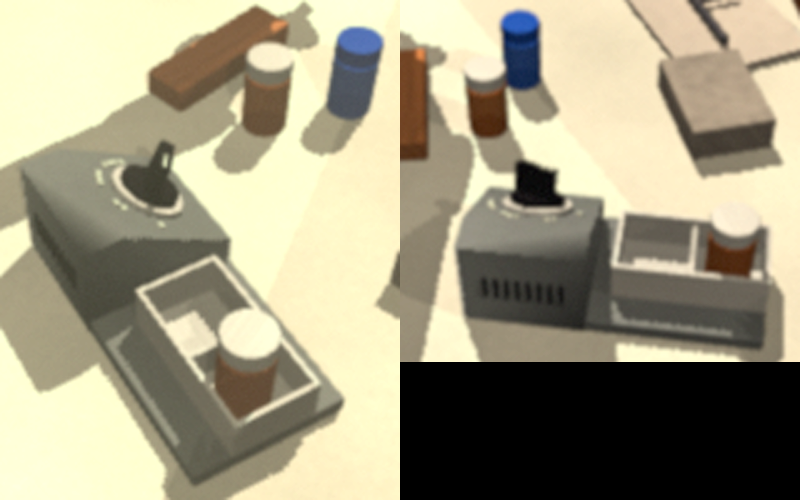

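The crop confirms jar_a is the amber jar, lid top at about scene (373,113) / side (269,133). jar_b's lid is at scene (365,222) / side (369,192). The well rim, dots and knob bar are visible.

```bash
python3 - <<'E'
from h import *
import pickle
s=pickle.load(open("scene0.pkl","rb"));d=pickle.load(open("side0.pkl","rb"))
S=lambda x,y:(s,(265+x/2.5-.3,90+y/2.5-.3));D=lambda x,y:(d,(235+(x-400)/2.5-.3,105+y/2.5-.3))
print("jar_a lid",tri([S(270,57),D(485,70)]))
print("blue lid",tri([S(360,41),D(520,21)]))
print("jar_b lid",tri([S(249,330),D(735,218)]))
print("rim podfront",tri([S(214,257),D(623,215)]));print("rim podback",tri([S(137,293),D(611,270)]))
print("rim far front",tri([S(319,382),D(768,228)]));print("rim far back",tri([S(237,425),D(768,278)]))
print("pin",[plane(*S(*p),.035).round(3) for p in[(150,73),(258,8),(289,25),(180,92)]])
for z in(.0,.1): print(z, [plane(*S(266,122),0), ])
E
```

```text
jar_a lid [0.45449289 0.2665571  0.09414316]
blue lid [0.51087437 0.36347908 0.09437395]
jar_b lid [ 0.69944711 -0.06820508  0.12312729]
rim podfront [0.59165434 0.01348109 0.06298624]
rim podback [ 0.56460334 -0.06722691  0.05876351]
rim far front [ 0.75489317 -0.0309963   0.06046184]
rim far back [ 0.73191637 -0.11595474  0.06872483]
pin [array([0.321, 0.207, 0.035]), array([0.332, 0.402, 0.035]), array([0.385, 0.4  , 0.035]), array([0.372, 0.206, 0.035])]
0.0 [array([4.58946189e-01, 2.66648128e-01, 1.11022302e-16])]
0.1 [array([4.58946189e-01, 2.66648128e-01, 1.11022302e-16])]
```

```bash
python3 - <<'E'
from h import *
import pickle
o=[np.pi,0,np.radians(163)]
for i,p in enumerate([(0.52,0.12,0.30),(0.62,0.0,0.27)]):
    print(kinematics.inverse_kinematics(p,o))
    arm.movep(p,o);arm.sleep(.2);c=cap("wrist");save(c,f"pics/w{i+1}.png");pickle.dump(c,open(f"w{i+1}.pkl","wb"));print(arm.read_time(),arm.read_ee_pos())
a=[cv2.imread(f"pics/w{i}.png") for i in(1,2)]
b=np.vstack([a[0],a[1]])
cv2.imwrite("pics/w12.png",np.clip(cv2.resize(b,None,fx=.75,fy=.75,interpolation=cv2.INTER_AREA)*1.5,0,255).astype(np.uint8))
E
```

```text
[-0.61610379  0.14455099  0.31023426  1.75495425 -0.04636789  1.2492215
  0.97985055]
2.3917 [0.51990553 0.12052558 0.29983243]
[-0.41776369  0.33303412  0.41884325  1.60888514 -0.1415516   1.22980195
  1.30219179]
3.325 [0.61977093 0.00163947 0.27048295]
```

View pics/w12.png

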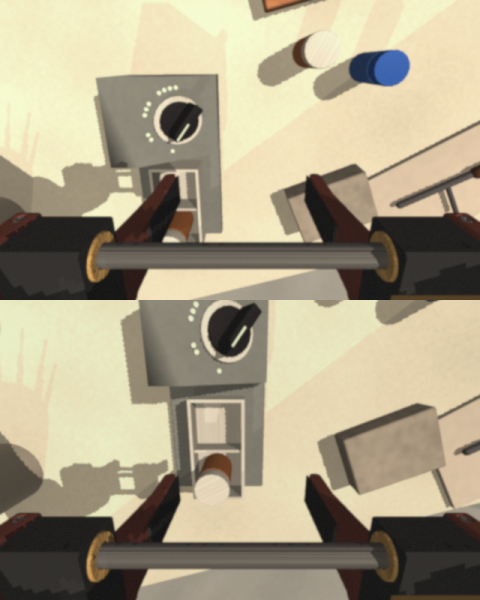

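Combined picture at 0.75 scale. w1 (top) shows the pod with its dots around the knob at (180,120), jar_a's lid at (322,48) and the blue jar at (385,67). w2 (bottom) shows the empty cell at (217,425) and jar_b's lid at (212,487). Next come blob detection for the dots and lids, plus a close crop for the corners and pointer.

```bash
python3 - <<'E'
from h import *
import pickle
a=cv2.imread("pics/w1.png");b=cv2.imread("pics/w2.png")
A=cv2.resize(a[95:320,120:300],None,fx=2.2,fy=2.2,interpolation=cv2.INTER_CUBIC)
B=cv2.resize(b[0:272,180:362],None,fx=2.2,fy=2.2,interpolation=cv2.INTER_CUBIC)
m=np.zeros((600,800,3),np.uint8);m[:A.shape[0],:A.shape[1]]=A;m[:B.shape[0],400:400+B.shape[1]]=B
cv2.imwrite("pics/w12c.png",np.clip(m*1.5,0,255).astype(np.uint8))
for n,roi in(("w1",(120,95,295,215)),("w2",(180,0,362,115))):
    im=pickle.load(open(n+".pkl","rb"))["image"];x0,y0,x1,y1=roi
    g=im[y0:y1,x0:x1].min(2);th=cv2.morphologyEx(g,cv2.MORPH_TOPHAT,np.ones((9,9)))
    _,M=cv2.threshold(th,45,255,0);k,l,st,ce=cv2.connectedComponentsWithStats(M)
    print(n,[(round(ce[i][0]+x0,1),round(ce[i][1]+y0,1),st[i][4]) for i in range(1,k) if 4<st[i][4]<150])
im=pickle.load(open("w1.pkl","rb"))["image"].astype(int);print(im[64,430],im[70,405],im[40,430],im[45,380])
E
```

```text
w1 [(np.float64(226.3), np.float64(117.5), np.int32(14)), (np.float64(233.7), np.float64(116.5), np.int32(14)), (np.float64(218.6), np.float64(119.8), np.int32(14)), (np.float64(211.6), np.float64(123.6), np.int32(13)), (np.float64(239.5), np.float64(131.2), np.int32(10)), (np.float64(248.5), np.float64(133.2), np.int32(18)), (np.float64(198.1), np.float64(138.3), np.int32(13)), (np.float64(194.4), np.float64(145.4), np.int32(13)), (np.float64(192.5), np.float64(153.3), np.int32(14)), (np.float64(267.0), np.float64(160.0), np.int32(7)), (np.float64(213.7), np.float64(176.5), np.int32(93)), (np.float64(244.1), np.float64(175.8), np.int32(107)), (np.float64(197.0), np.float64(179.5), np.int32(16)), (np.float64(250.3), np.float64(186.2), np.int32(19)), (np.float64(201.2), np.float64(186.0), np.int32(10)), (np.float64(230.0), np.float64(201.0), np.int32(9))]
w2 [(np.float64(261.0), np.float64(5.5), np.int32(22)), (np.float64(279.8), np.float64(14.5), np.int32(117)), (np.float64(256.7), np.float64(14.2), np.int32(18)), (np.float64(254.1), np.float64(24.2), np.int32(24)), (np.float64(257.8), np.float64(60.0), np.int32(19)), (np.float64(309.5), np.float64(77.1), np.int32(130)), (np.float64(261.9), np.float64(69.0), np.int32(20)), (np.float64(291.9), np.float64(94.3), np.int32(14))]
[163 157 136] [88 82 72] [156 146 125] [164 164 135]
```

View pics/w12c.png

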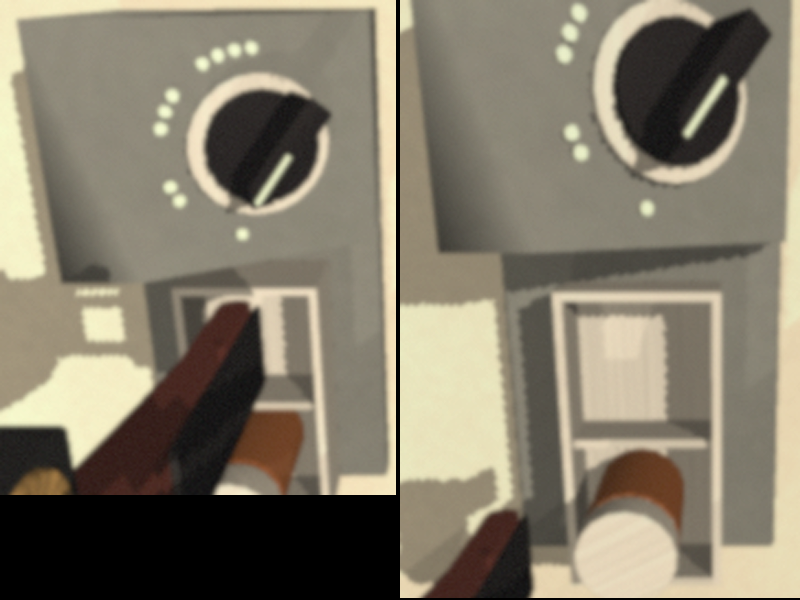

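```bash
cat > fit.py <<'E'
from h import *
import pickle
from scipy.optimize import least_squares
w1=pickle.load(open("w1.pkl","rb"));w2=pickle.load(open("w2.pkl","rb"));s=pickle.load(open("scene0.pkl","rb"));d=pickle.load(open("side0.pkl","rb"))
c30,s30=np.cos(np.pi/6),.5
PX=np.array([c30,0,s30]);PY=np.array([0,1.,0]);PZ=np.array([-s30,0,c30]);PA=np.array([-.02,-.1,.085])
def mark(deg): t=np.radians(deg);return PA+.053*(np.cos(t)*PX-np.sin(t)*PY)
B=lambda x,y:(180+(x-400)/2.2-.27,y/2.2-.27)
obs=[(w1,(230,201),mark(-75)),(w2,(291.9,94.3),mark(-75)),
(w1,(199.1,182.7),mark(-25)),(w2,(259.9,64.5),mark(-25)),
(w1,(194.7,145.6),mark(25)),(w2,(257.2,14.5),mark(25)),(w1,(222.6,119),mark(75)),
(w2,B(553,293),[.045,-.0055,.07]),(w2,B(721,293),[-.045,-.0055,.07]),(w2,B(715,578),[-.045,.1695,.07])]
def wpose(p):
    c,s_=np.cos(p[2]),np.sin(p[2]);return np.array([[c,-s_,0],[s_,c,0],[0,0,1]]),np.array([p[0],p[1],p[3]])
def res(p):
    R,t=wpose(p);return np.concatenate([proj(c,R@np.asarray(X)+t)-uv for c,uv,X in obs])
f=least_squares(res,[.58,-.03,np.radians(-106),0],loss='soft_l1');P=f.x
if __name__=="__main__":
    print("3dot",tri([(w1,(194.7,145.6)),(w2,(257.2,14.5))]),"1dot",tri([(w1,(230,201)),(w2,(291.9,94.3))]),"2dot",tri([(w1,(199.1,182.7)),(w2,(259.9,64.5))]))
    print(P,np.degrees(P[2]),f.fun.reshape(-1,2).round(1).tolist())
    R,t=wpose(P)
    for n,X in dict(cr=[0,.0395,.025],cl=[0,.1245,.025],pa=PA,grip=PA+.037*PZ).items(): print(n,R@X+t if 1 else 0)
    for c,n in((s,"s"),(d,"d")):
        print(n,[proj(c,R@np.array(X)+t).round(1).tolist() for X in ([.045,-.0055,.07],[-.045,-.0055,.07],[-.045,.1695,.07],[0,.1245,.125])])
    # pointer white line ends: on knob top 48mm out of panel
    A=lambda x,y:(120+x/2.2-.27,95+y/2.2-.27)
    n=R@PZ;o0=R@(PA+.048*PZ)+t
    for cc,pts in((w1,[A(258,204),A(289,156)]),(w2,[B(687,136),B(724,78)])):
        for uv in pts:
            o,dd=ray(cc,uv);X=o+dd*((o0-o)@n)/(dd@n);q=R.T@(X-o0);print("line",(q@PX).round(4),(q@PY).round(4),np.degrees(np.arctan2(-q@PY,q@PX)))
    # jar a lid
    for n,cc,roi in(("w1",w1,(380,20,470,110)),):
        x0,y0,x1,y1=roi;im=cc["image"][y0:y1,x0:x1].astype(int);print(im[::6,::6,0]);print((im[::6,::6,0]-im[::6,::6,2]))
E
python3 fit.py
```

```text
3dot [ 0.46137983 -0.0153263   0.11121296] 1dot [ 0.54027859 -0.00840119  0.09288108] 2dot [ 0.50393253 -0.02833945  0.11043147]
[ 5.84537302e-01 -3.12409212e-02 -1.87185377e+00 -1.06501503e-04] -107.24932064813218 [[-0.2, -0.1], [-0.4, 0.2], [0.2, -0.1], [-0.3, 0.3], [0.5, -0.4], [0.1, 0.3], [0.4, -0.5], [-0.9, -0.7], [-0.2, -0.2], [1.4, 3.2]]
cr [ 0.62226073 -0.04295387  0.0248935 ]
cl [ 0.70343772 -0.06815894  0.0248935 ]
pa [0.49496556 0.01751257 0.0848935 ]
grip [0.50045137 0.03518051 0.11693644]
s [[318.2, 205.6], [350.5, 191.6], [392.4, 243.7], [365.8, 222.4]]
d [[320.0, 211.4], [324.1, 188.4], [384.6, 195.1], [370.1, 191.1]]
line 0.0165 0.0205 -51.142858625475725
line -0.0012 -0.0025 115.74136625285372
line 0.0165 0.0206 -51.268798114320475
line -0.0013 -0.0029 113.85496477335467
[[163 164 163 164 163 163 163 163 162 160 163 160 164 163 163]
 [165 164 163 163 163 162 163 163 162 161 162 162 163 163 163]
 [164 164 164 164 163 163 163 163 163 163 162 164 163 163 163]
 [164 164 164 164 163 163 162 162 163 161 163 164 163 163 164]
 [163 164 164 163 162 163 142 159 164 164 164 160
[... 665 characters left out ...]
39 38 39 37 38 37 31 30 31]
 [29 30 28 29 37 37 38 38 38 38 38 32 30 28 32]
 [30 28 30 29 35 37 38 37 37 37 38 30 29 30 28]
 [29 29 28 30 37 37 36 37 37 37 34 30 30 30 30]
 [27 28 29 36 37 36 30 26 25 22 23 28 29 29 29]
 [30 28 29 37 29 16 28 27 26 26 25 24 28 29 29]
 [29 28 28 30 25 28 27 26 25 24 25 26 24 29 29]
 [28 25 25 31 15 28 27 26 27 28 27 23 26 29 29]
 [25 24 32 31 13 30 29 28 28 27 27 27 26 29 29]
 [25 25 33 31 13 29 27 30 30 29 26 27 29 29 29]
 [25 24 25 32 30 27 30 30 30 28 30 28 30 29 25]
 [25 24 24 25 31 16 28 30 30 28 30 31 24 24 22]
 [23 24 24 25 25 28 29 27 28 29 25 25 24 24 15]
 [23 24 25 28 29 30 30 28 25 24 24 24 23 23 21]
 [24 27 30 30 29 30 29 25 24 24 24 24 23 24 24]]
```

```bash
python3 - <<'E'
from fit import *
S=(265+270/2.5-.3,90+57/2.5-.3);D=(235+85/2.5-.3,105+70/2.5-.3)
for c,uv in((s,S),(d,D),(w1,(430,65))): print(plane(c,uv,.1))
print(tri([(s,S),(d,D),(w1,(430,65))]))
# segment lid in w1: ring edges via Canny, bounded by ray circle projection check
im=w1["image"];x0,y0,x1,y1=385,20,480,110
e=cv2.Canny(cv2.cvtColor(im,cv2.COLOR_RGB2LAB)[y0:y1,x0:x1,2],8,20)|cv2.Canny(im[y0:y1,x0:x1,0],40,90)
print("\n".join("".join("#" if v else "." for v in r) for r in e[10:75:1,10:75]))
p=arm.read_ee_pos();print(p)
E
```

```text
[0.45835659 0.26138692 0.1       ]
[0.45434503 0.25771081 0.1       ]
[0.45516421 0.26376033 0.1       ]
[0.45499272 0.26543767 0.09499341]
.................................................................
.................................................................
.................................................................
.................................................................
.................................................................
.................................................................
.................................................................
.................................................................
.................................................................
...................................##..##........................
............................##.####..##..###.....................
.........................######...........#.##...................
.......................####...##.............####................
......................###..###..................##...............
....................###..###........
[... 2664 characters left out ...]
.....
##.........##....##....................................##........
.##..........##...##..................................##.........
..###.........###..####..............................##..........
....###.........##...#####.........................###...........
.......###.......###....###############.........###..............
..........#....########.......................##.................
............####.....#######.##########......##..................
...........##..............##########......###...................
.........###.............................###.....................
........##............................####.......................
[0.61977093 0.00163947 0.27048295]
```

Three views agree that the lid centre is about (0.456, 0.262). Grasping now.

```bash
python3 - <<'E'
from h import *
o=[np.pi,0,np.radians(175)]
print(arm.read_grip_width())
hand.move_gripper(1.0)
arm.movep((.456,.262,.2),o)
arm.servo_line((.456,.262,.057),vel=.12)
print(arm.read_ft_force())
hand.move_gripper(0.0)
print(arm.read_grip_width(),arm.read_finger_force(),arm.read_time())
arm.servo_line((.456,.262,.08),vel=.08)
arm.servo_line((.456,.262,.20),vel=.15)
print(arm.read_grip_width(),arm.read_ft_force(),arm.read_time())
o=[np.pi,0,np.radians(162.75)]
arm.movep((.6223,-.043,.22),o);arm.sleep(.2)
print(arm.read_ee_pos(),arm.read_time())
for n in("scene","side"):
    c=cap(n);save(c,f"pics/{n}2.png")
a=cv2.imread("pics/scene2.png")[90:290,265:425];b=cv2.imread("pics/side2.png")[90:250,235:395]
m=np.zeros((500,800,3),np.uint8);m[:,:400]=cv2.resize(a,(400,500),interpolation=cv2.INTER_CUBIC);m[:400,400:]=cv2.resize(b,(400,400),interpolation=cv2.INTER_CUBIC)
cv2.imwrite("pics/m2.png",np.clip(m*1.6,0,255).astype(np.uint8))
E
```

```text
0.9991871581215813
[-0.44266072  0.17135974 -0.92550594]
0.596593065851963 30.001953542232513 6.75
0.5999817001863271 [ 0.11076339 -0.36544443 -2.28544384] 8.1417
[ 0.62219262 -0.04119854  0.21991915] 9.65
```

View pics/m2.png

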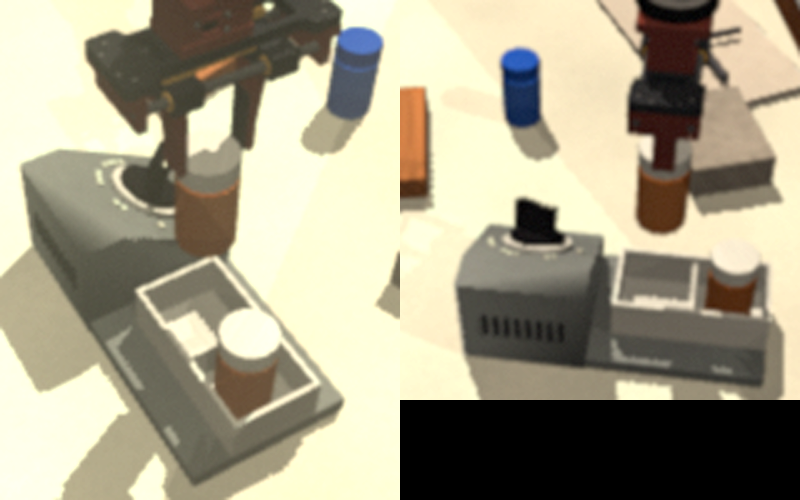

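The jar hangs upright, centred between the fingers (scene bottom at about (206,243) in the crop, side at (662,222)), clear above the empty cell. Next I check its axis column, then lower it with force watching.

```bash
python3 - <<'E'
from fit import *
e=np.array(arm.read_ee_pos())
for c,n,col in((d,"side",235+262/2.5-.3),(s,"scene",265+206/2.5-.3)):
    print(n,[proj(c,[e[0],e[1],z]).round(1).tolist() for z in(.163,.2)],col)
tx,ty=.6223,-.0430
arm.servo_line((tx,ty,.125),vel=.12)
arm.servo_line((tx,ty,.092),vel=.06);arm.sleep(.2)
f0=np.array(arm.read_ft_force());print(arm.read_ee_pos(),f0)
z=.092
while z>.078:
    z-=.0015;arm.servo_line((tx,ty,z),vel=.03)
    f=np.array(arm.read_ft_force())-f0
    if f[2]>3: break
print(z,f,arm.read_ee_pos(),arm.read_time())
E
```

```text
side [[339.6, 177.4], [340.4, 167.1]] 339.5
scene [[345.9, 184.3], [346.5, 172.4]] 347.09999999999997
[ 0.62265255 -0.04304548  0.09241765] [-0.93951726 -0.09877315 -3.13545069]
0.08149999999999999 [0.97377536 0.82290378 6.02533211] [ 0.62293342 -0.04308153  0.0821744 ] 13.3417
```

```bash
cat >> fit.py <<'E'
Rw,tw=wpose(P);N=Rw@PZ;AX=Rw@PA+tw
def knob(theta,h,sgn):
    t=np.radians(theta);u=Rw@(np.cos(t)*PX-np.sin(t)*PY)*sgn
    z=-N;y=np.cross(z,u);return AX+h*N,Ro.from_matrix(np.c_[u,y,z]).as_euler('xyz')
E
python3 - <<'E'
from fit import *
hand.move_gripper(1.0);arm.sleep(.3)
e=np.array(arm.read_ee_pos());print(arm.read_finger_force(),arm.read_time())
arm.servo_line((.6223,-.043,.2),vel=.12)
print(arm.read_joints())
for sg in(1,-1):
    for th,h in((-52,.12),(-52,.021),(-75,.021),(-25,.021),(0,.021),(30,.021),(30,.12)):
        q=kinematics.inverse_kinematics(*knob(th,h,sg));print(sg,th,h,None if q is None else np.round(q,2))
for n in("scene","side"):
    c=cap(n);save(c,f"pics/{n}3.png")
a=cv2.imread("pics/scene3.png")[140:290,265:425];b=cv2.imread("pics/side3.png")[130:250,235:395]
m=np.zeros((375,800,3),np.uint8);m[:,:400]=cv2.resize(a,(400,375),interpolation=cv2.INTER_CUBIC);m[:300,400:]=cv2.resize(b,(400,300),interpolation=cv2.INTER_CUBIC)
cv2.imwrite("pics/m3.png",np.clip(m*1.6,0,255).astype(np.uint8))
E
```

```text
0.0 14.3583
[-0.40094376  0.40721596  0.4977628   1.69305108 -0.21399128  1.09725978
  1.43077963]
1 -52 0.12 [ 0.05  0.55 -0.79  1.69  0.63  1.57  2.82]
1 -52 0.021 [ 0.12  0.62 -0.79  1.83  0.72  1.42  2.76]
1 -75 0.021 [-1.26  0.94  1.27  1.92 -0.44  1.12 -1.96]
1 -25 0.021 [-0.53  0.49  0.09  1.88  0.36  1.17  2.62]
1 0 0.021 [-0.61  0.5   0.19  1.88  0.32  1.15  2.23]
1 30 0.021 [-0.7   0.51  0.32  1.89  0.27  1.13  1.76]
1 30 0.12 [-0.75  0.45  0.3   1.75  0.25  1.34  1.77]
-1 -52 0.12 [-1.02  0.51  0.69  1.77  0.1   1.29  0.22]
-1 -52 0.021 [-0.97  0.59  0.69  1.91  0.07  1.08  0.26]
-1 -75 0.021 [-0.92  0.57  0.62  1.9   0.11  1.08  0.61]
-1 -25 0.021 [-1.03  0.63  0.79  1.91  0.    1.07 -0.15]
-1 0 0.021 [-1.1   0.68  0.9   1.91 -0.08  1.06 -0.49]
-1 30 0.021 [-1.15  0.73  0.99  1.92 -0.16  1.07 -0.94]
-1 30 0.12 [-1.2   0.63  1.    1.78 -0.08  1.28 -1.01]
```

View pics/m3.png

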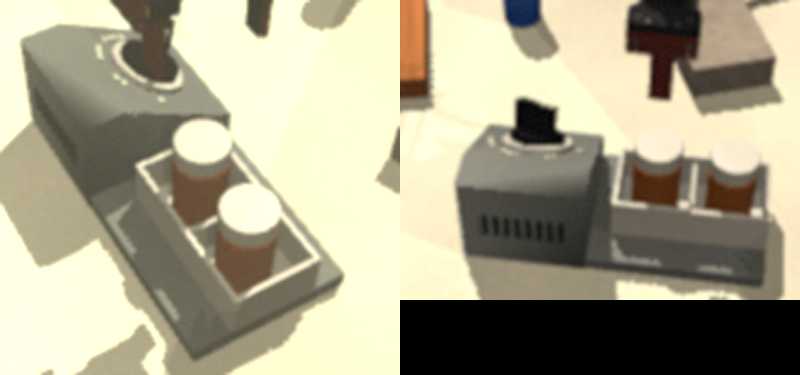

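Both jars stand upright side by side in their cells (jar_a's lid at (203,143) in the scene crop and (660,150) in the side crop). With sign −1 the knob sweep is continuous in the joints. Moving to the pre-grasp and checking the pointer from close by.

```bash
python3 - <<'E'
from fit import *
arm.servo_line((.60,-.03,.27),vel=.2)
arm.movep(*knob(-52,.13,-1));arm.sleep(.3)
c=cap("wrist");save(c,"pics/w4.png");pickle.dump(c,open("w4.pkl","wb"))
print(arm.read_ee_pos(),knob(-52,.13,-1)[0],arm.read_time(), proj(c,AX+.048*N),proj(c,Rw@mark(25)+tw),proj(c,Rw@mark(-25)+tw),proj(c,Rw@mark(-75)+tw))
cv2.imwrite("pics/w4c.png",np.clip(c["image"][:,:,::-1]*1.5,0,255).astype(np.uint8))
E
```

```text
[0.51445651 0.07900176 0.19772466] [0.51424003 0.0795891  0.1974768 ] 17.575 [323.3907891 184.4812402] [272.025801   182.78277372] [300.17801063 215.43220141] [343.2583241  216.72373404]
```

View pics/w4c.png

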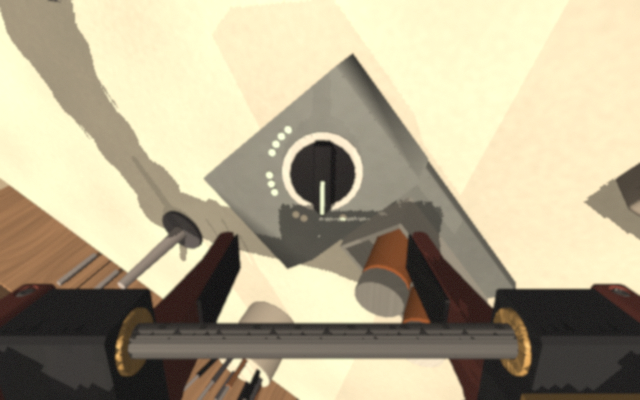

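The bar stands upright in the image, so the pointer really is at about −52° (line at (322,197)), between the one-dot mark (343,217) and the two-dot mark (300,216). I'll grip it and feel the detent torque while turning, to be sure which mark is which.

```bash
python3 - <<'E'
from fit import *
p,o=knob(-52,.022,-1)
arm.servo_line(knob(-52,.06,-1)[0],vel=.12);arm.servo_line(p,vel=.05);arm.sleep(.2)
M0=np.array(arm.read_moment());F0=np.array(arm.read_ft_force());print("pre",arm.read_ee_pos()-p,F0,M0@N)
hand.move_gripper(0.0);arm.sleep(.2)
print("grip",arm.read_grip_width()*88,arm.read_finger_force(),np.array(arm.read_ft_force())-F0,(np.array(arm.read_moment())-M0)@N,arm.read_time())
for th in np.arange(-48,-24,4):
    arm.movep(*knob(th,.022,-1));arm.sleep(.1)
    print(th,((np.array(arm.read_moment())-M0)@N).round(3),(np.array(arm.read_ft_force())-F0).round(1),arm.read_time())
E
```

```text
pre [0.0002274  0.00022771 0.00017757] [ 0.40686172 -0.00230656 -0.68803976] 0.027461931949936298
grip 0.6645157779799301 0.0 [-0.66328087 -0.13035519  0.69840629] -0.04750234022318829 20.9583
-48 -0.025 [-0.4 -0.3 -0.7] 21.3083
-44 -0.054 [-0.4 -0.3  0.3] 21.6583
-40 -0.002 [-0.5 -0.4  1. ] 22.0083
-36 -0.009 [-0.6 -0.8  1.1] 22.3583
-32 -0.014 [-0.8  0.5  0.5] 22.7083
-28 0.002 [-0.7 -1.1  0.9] 23.0583
```

The fingers shut completely (0.7 mm), so nothing was gripped. Looking at why.

```bash
python3 - <<'E'
from fit import *
print(arm.read_grip_width(),arm.read_ee_pos(),arm.read_eef_rot(),knob(-28,.022,-1),AX,N)
I={}
for n in("scene","side","wrist"):
    c=cap(n);I[n]=c["image"][:,:,::-1];pickle.dump(c,open(n+"5.pkl","wb"));e=arm.read_ee_pos();print(n,proj(c,e),proj(c,AX+.048*N),proj(c,AX))
m=np.zeros((600,800,3),np.uint8)
m[:300,:400]=cv2.resize(I["scene"][110:230,250:410],(400,300),interpolation=cv2.INTER_CUBIC)
m[:300,400:]=cv2.resize(I["side"][120:240,220:380],(400,300),interpolation=cv2.INTER_CUBIC)
m[300:,:480]=cv2.resize(I["wrist"][100:300,160:480],(480,300),interpolation=cv2.INTER_CUBIC)
m[300:500,480:]=cv2.resize(I["scene"],(320,200))
cv2.imwrite("pics/m5.png",np.clip(m*1.7,0,255).astype(np.uint8))
E
```

```text
0.008176252330499428 [0.49822282 0.02800641 0.10395647] [-2.87583195  0.45673893  1.82276982] (array([0.49822739, 0.02801783, 0.10394606]), array([-2.87690286,  0.45724054,  1.82036366])) [0.49496556 0.01751257 0.0848935 ] [0.14826513 0.47751173 0.8660254 ]
scene [326.51911927 160.16651195] [331.07238306 151.81629795] [322.77727288 167.05703088]
side [290.85154369 179.85681045] [291.4552799  170.97429121] [290.35040796 187.28657446]
wrist [323.02299223 221.37792018] [323.05629209 238.97097757] [322.96327123 209.37944735]
```

View pics/m5.png

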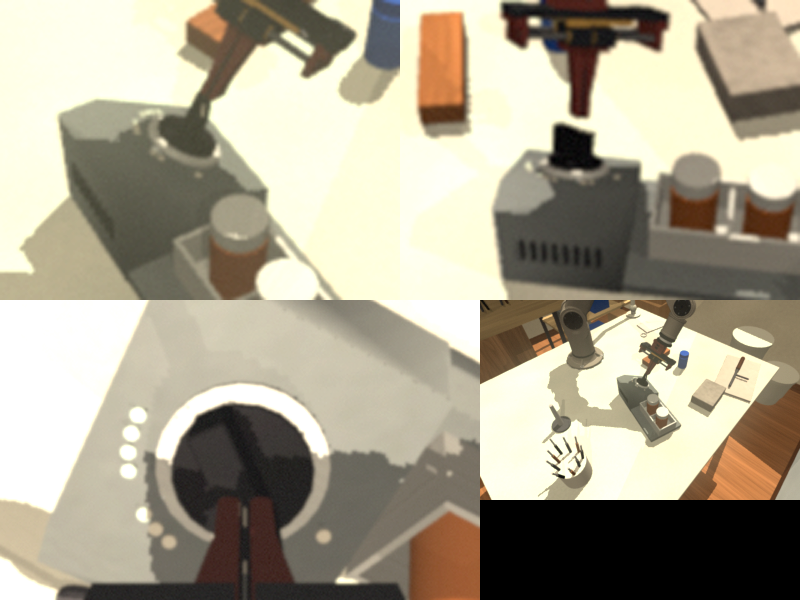

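The shot shows the shut fingertips above the bar rather than around it: side tip at (292,165), bar top at (292,170). I'll measure the true tip against the reported TCP by triangulating the dark-red finger mask.

```bash
python3 - <<'E'
from fit import *
S5,D5,W5=[pickle.load(open(n+"5.pkl","rb")) for n in("scene","side","wrist")]
def dump(c,x0,y0,x1,y1):
    im=c["image"][y0:y1,x0:x1].astype(int);g=im.max(2);r=im[...,0]-im[...,2]
    print("cols",x0,"rows",y0)
    for j in range(y1-y0): print(y0+j,"".join("R" if g[j,i]<80 and r[j,i]>8 else ("#" if g[j,i]<45 else ("o" if g[j,i]<100 else ".")) for i in range(x1-x0)))
dump(S5,315,135,350,175);dump(D5,275,145,310,195);dump(W5,285,205,365,265)
E
```

```text
cols 315 rows 135
135 ..............ooooooRRRRRRRRRRRR...
136 ................o..oRRRRRRRRRRRo...
137 ...................oRRRRRRRRRRo....
138 ...................RRRRRRRRRRR.....
139 ..................oRRRRRRRRRR......
140 ..................oRRRRRRRRRo......
141 ..................RRRRRRRRRR.......
142 .................oRRRRRRRRR........
143 .................RRRRRRRRRo........
144 ................oRRRRRRRRR.........
145 ................RRRRRRRRRo.........
146 ...............RRRRRRRRRR..........
147 ..............RRRRRRRRRRo..........
148 .............oRRRRRRRRR............
149 .............RRRRRRRo..............
150 ............oRRRRRRo...............
151 ............RRRRRRR................
152 ...........oRRRRRRR................
153 ..o.....o.oRRRRRRRR................
154 .oooooooooRRRRRRRRo................
155 .ooooooooRRRRRRRRR.................
156 oRRRRRRRRRRRRRRRRR.................
157 RRRRRRRRRRRRR#RRRR.................
158 RRRRRRRRRRRRRRRRRRo................
159 RRRRRRRRRRRRRRRRRRo................
160 RRRRRRR#RRRRRRRRRRoo...............
161 RRRRRRRRR#RRRRRRRRoo...............
16
[... 6953 characters left out ...]
##Ro...oooRooooooooR
257 oRoRRRooo........oRRRRRRRRRRRRRRRRR######RRRRRRRRRRRRRRRRRRR##RoooooRRRooooooRoo
258 oooRoRRRooo.....oRRRRRRRRRRRRRRRRRR#######RRRRRRRRRRRRRRRRRRR#RRoooRRRoRoooooooo
259 oooRRRRRRoooo.oooRRRRRRRRRRRRRRRRRR#######RRRRRRRRRRRRRRRRRRR#oRRRRooooRoRoRRoRo
260 RRoRRRoooRRoooooRRRRRRRRRRRRRRRRRRR#######RRRRRRRRRRRRRRRRRRR##oRRoRoooRoooRoRoo
261 oRoRooooRRRRRRRRRRRRRRRRRRRRRRRRRRR#######RRRRRRRRRRRRRRRRRRR##oooRRoRoRRoooRooo
262 oRoooooooRooRRRRRRRRRRRRRRRRRRRRRRR#######RRRRRRRRRRRRRRRRRRRR#oooRRoRRoRooRoRRR
263 RRRoRoooooRRRoRRRRRRRRRRRRRRRRRRRRR#######RRRRRRRRRRRRRRRRRRRRRooooRRoooRRoooooR
264 RoRRoooooRoRoRRRRRRRRRRRRRRRRRRRRRR#######RRRRRRRRRRRRRRRRRRRRRoooRooRRoooRoRRoo
```

The shut tips sit some 30–40 mm behind the reported TCP. I'll measure that offset by touch, lowering the shut tips gently along the knob axis onto the bar's top (48 mm out).

```bash
python3 - <<'E'
from fit import *
F0=np.array(arm.read_ft_force());h=.022
while h>-.02:
    h-=.0015;arm.servo_line(knob(-28,h,-1)[0],vel=.03)
    f=(np.array(arm.read_ft_force())-F0)@N
    if f>3: break
e=np.array(arm.read_ee_pos());print(h,(e-AX)@N,f,arm.read_time())
arm.servo_line(knob(-28,h+.006,-1)[0],vel=.05)
E
```

```text
0.006999999999999996 0.008533764696960199 13.152625082575877 25.7083
```

Contact at TCP height 8.5 mm, so the tips lie about 39.5 mm behind the reported TCP. Regripping with that offset.

```bash
python3 - <<'E'
from fit import *
H=-.0185
arm.servo_line(knob(-28,.035,-1)[0],vel=.1)
hand.move_gripper(1.0)
arm.movep(*knob(-52,.035,-1))
arm.servo_line(knob(-52,-.005,-1)[0],vel=.08)
arm.servo_line(knob(-52,H,-1)[0],vel=.03);arm.sleep(.2)
M0=np.array(arm.read_moment());F0=np.array(arm.read_ft_force());print("pre",(arm.read_ee_pos()-AX)@N,F0)
hand.move_gripper(0.0);arm.sleep(.2)
print("grip",arm.read_grip_width()*88,arm.read_finger_force(),np.array(arm.read_ft_force())-F0,(np.array(arm.read_moment())-M0)@N,arm.read_time())
if arm.read_grip_width()*88>10:
  for th in np.arange(-48,-19,4):
    arm.movep(*knob(th,H,-1));arm.sleep(.1)
    print(th,((np.array(arm.read_moment())-M0)@N).round(3),(np.array(arm.read_ft_force())-F0).round(1),arm.read_time())
E
```

```text
pre -0.018386296393826922 [-0.25443788 -0.031582    0.40796377]
grip 15.812332458605889 30.000634789466858 [-3.67286128 -0.96398106  5.62694665] 0.009176067412305512 30.8917
-48 -0.022 [-2.1  0.5  5.3] 31.2417
-44 -0.04 [-3.5 -0.1  5.6] 31.5917
-40 -0.063 [-2.2  0.1  5.5] 31.9417
-36 -0.062 [-3.5 -1.   6.1] 32.2917
-32 -0.08 [-2.4 -0.9  4.7] 32.6417
-28 -0.059 [-3.3 -0.3  6.3] 32.9917
-24 0.111 [-3.1 -0.9  6.7] 33.3417
-20 0.097 [-3.3  0.1  5.9] 33.6917
```

Gripped (15.8 mm). The torque flips sign near −26°. I'll let go here and see where it springs, which settles the valley/crest question, with the pointer line measured numerically.

```bash
cat >> fit.py <<'E'
def pointer(c):
    """white line on bar top: bright elongated blob within 30 mm of the axis, on plane 48 mm out"""
    n=N;o0=AX+.048*N;im=c["image"];g=im.min(2);u0,v0=proj(c,o0).astype(int);r=60
    y0,x0=max(v0-r,0),max(u0-r,0);th=cv2.morphologyEx(g[y0:v0+r,x0:u0+r],cv2.MORPH_TOPHAT,np.ones((11,11)))
    M=(th>35).astype(np.uint8);k,l,st,ce=cv2.connectedComponentsWithStats(M);out=[]
    for i in range(1,k):
        if st[i][4]<15: continue
        pts=[]
        for v,u in np.argwhere(l==i):
            o,dd=ray(c,(u+x0,v+y0));X=o+dd*((o0-o)@n)/(dd@n);q=Rw.T@(X-o0);pts.append((q@PX,-q@PY))
        pts=np.array(pts);m=pts.mean(0);w,V=np.linalg.eigh(np.cov(pts.T));a=np.degrees(np.arctan2(V[1,1],V[0,1]))
        print("blob",st[i][4],"r",np.hypot(*m).round(4),"az",np.degrees(np.arctan2(m[1],m[0])).round(1),"dir",a.round(1),"elong",np.sqrt(w[1]/w[0]).round(1))
E
python3 - <<'E'
from fit import *
print("check w1:");pointer(w1);print("w4:");pointer(pickle.load(open("w4.pkl","rb")))
hand.move_gripper(1.0);arm.sleep(.2)
arm.servo_line(knob(-20,.07,-1)[0],vel=.15)
c=cap("wrist");pickle.dump(c,open("w6.pkl","wb"));save(c,"pics/w6.png");print("now");pointer(c);print(arm.read_time())
E
```

```text
check w1:
blob 24 r 0.0592 az 76.2 dir 111.3 elong 1.1
blob 24 r 0.0611 az 68.4 dir 77.3 elong 1.2
blob 25 r 0.0626 az 61.1 dir 64.0 elong 1.1
blob 23 r 0.0637 az 53.6 dir 98.0 elong 1.1
blob 543 r 0.0378 az 35.8 dir 125.2 elong 2.3
blob 22 r 0.0644 az 35.3 dir 64.8 elong 1.1
blob 21 r 0.0643 az 28.1 dir -158.7 elong 1.1
blob 24 r 0.0636 az 20.6 dir -175.5 elong 1.1
blob 143 r 0.0132 az -118.0 dir 138.4 elong 3.7
blob 124 r 0.0112 az -47.1 dir 129.1 elong 5.4
blob 20 r 0.0583 az -5.9 dir 157.4 elong 1.1
blob 22 r 0.0562 az -13.6 dir 116.2 elong 1.1
blob 17 r 0.0435 az -53.5 dir 74.1 elong 1.1
blob 28 r 0.0697 az -84.9 dir -168.2 elong nan
w4:
blob 36 r 0.0557 az 96.1 dir 108.1 elong 1.1
blob 38 r 0.0546 az 88.1 dir 54.7 elong 1.0
blob 1305 r 0.0162 az 121.7 dir -138.5 elong 1.1
blob 33 r 0.0533 az 79.8 dir 88.0 elong 1.0
blob 33 r 0.0519 az 71.0 dir 98.4 elong 1.1
blob 34 r 0.0474 az 48.8 dir 51.8 elong 1.1
blob 30 r 0.0454 az 39.3 dir -145.3 elong 1.1
blob 190 r 0.0117 az -44.2 dir 128.4 elong 6.0
blob 33 r 0.0434 az 29.1 dir 54.2 elong 1.0
blob 30 r 0.0357 az -80.4 dir -141.1 elong 1.6
now
blob 568 r 0.0364 az -171.3 dir 107.8 elong 3.5
blob 579 r 0.0344 az 109.9 dir 179.6 elong 4.0
blob 206 r 0.0117 az -19.1 dir 155.2 elong 7.3
blob 46 r 0.0385 az 52.4 dir 92.5 elong 1.1
blob 43 r 0.0362 az 40.9 dir 146.8 elong 1.1
blob 30 r 0.0603 az -63.4 dir -173.5 elong 2.0
blob 30 r 0.0451 az 3.6 dir 65.3 elong 3.4
35.8667fit.py:49: RuntimeWarning: invalid value encountered in sqrt
  print("blob",st[i][4],"r",np.hypot(*m).round(4),"az",np.degrees(np.arctan2(m[1],m[0])).round(1),"dir",a.round(1),"elong",np.sqrt(w[1]/w[0]).round(1))
```

It sprang to −24.8°, exactly the two-dot mark, so the text's geometry holds. It had only started near a crest. Now I turn it to +25° (three dots).

```bash
python3 - <<'E'
from fit import *
H=-.0185
arm.movep(*knob(-25,.03,-1));arm.servo_line(knob(-25,-.005,-1)[0],vel=.1)
arm.servo_line(knob(-25,H,-1)[0],vel=.04);arm.sleep(.1)
M0=np.array(arm.read_moment())
hand.move_gripper(0.0)
print("grip",arm.read_grip_width()*88,arm.read_finger_force(),arm.read_time())
for th in [-20,-15,-10,-5,0,5,10,15,20,24,26]:
    arm.movep(*knob(th,H,-1))
    print(th,((np.array(arm.read_moment())-M0)@N).round(3),arm.read_time())
arm.sleep(.2);hand.move_gripper(1.0);arm.sleep(.1)
arm.servo_line(knob(26,.09,-1)[0],vel=.15);arm.sleep(.2)
c=cap("wrist");pickle.dump(c,open("w7.pkl","wb"));save(c,"pics/w7.png");pointer(c);print(arm.read_time(),arm.read_ft_force())
I=cap("scene")["image"][110:290,250:450,::-1]
m=np.hstack([cv2.resize(c["image"][:,:,::-1],(480,300)),cv2.resize(I,(320,300))])
cv2.imwrite("pics/m7.png",np.clip(m*1.6,0,255).astype(np.uint8))
E
```

```text
grip 15.968944679868539 29.991115629673004 38.3333
-20 0.062 38.5833
-15 0.112 38.8333
-10 0.021 39.0833
-5 0.08 39.3333
0 0.015 39.5833
5 -0.009 39.8333
10 -0.007 40.0833
15 0.023 40.3333
20 -0.041 40.5833
24 0.066 40.8333
26 0.157 41.0833
blob 50 r 0.0405 az -128.7 dir -176.7 elong 1.9
blob 619 r 0.027 az 136.3 dir -162.4 elong 3.3
blob 372 r 0.0246 az -45.7 dir 67.1 elong 4.3
blob 189 r 0.0135 az 26.5 dir -155.9 elong 7.3
blob 42 r 0.0406 az 105.6 dir -152.6 elong 1.0
blob 42 r 0.0386 az 94.9 dir 133.6 elong 1.1
blob 41 r 0.0365 az 83.5 dir 136.3 elong 1.0
blob 37 r 0.0349 az 71.0 dir 45.7 elong 1.1
blob 16 r 0.0544 az 84.6 dir -160.4 elong 2.6
blob 39 r 0.0323 az 38.1 dir 81.2 elong 1.0
blob 51 r 0.0324 az 9.7 dir 81.2 elong 1.1
blob 33 r 0.0325 az 24.2 dir 93.2 elong 1.2
43.6917 [-0.08607198  0.22840596 -0.21774812]
```

View pics/m7.png

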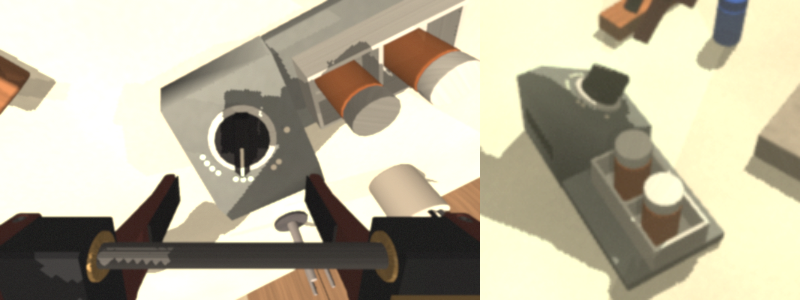

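The pointer (wrist line at (241,160)) points straight at the three-dot row (243,180), at about 24–26°. Both jars stand in their cells and the gripper is clear, so I'm handing in.

```bash
python3 -c "
from h import *
print(arm.hand_in())"
```

```text
the job is handed in; nothing more can be done
None
```

The job is handed in at about 44 s, verdict not shown: jar_a stands upright in the right cell beside jar_b, the knob rests at the three-dot mark (pointer about 24–26°, target 25°), and the arm is clear.

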